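# Shut the lid dryer and start it at its membrane key

### The job

Get the bench dryer going: slide its top cover fully shut, then press the large start key on the tilted control pod with a firm, steady push of about 12 newtons (never 20) for at least half a second, and let go. The cover may or may not be held by its catch, which cannot be seen: if the cover stops short, do not force it but turn the round knob clockwise to free it. Do not press any key before the cover is shut, keep off the small keys, and leave the spare lid, the pot and the brush where they are.

Things in the scene. Friction and masses are not known exactly. Their poses are not given: they have to be found in the camera images.
- dryer: The teal bench dryer, 300 mm (x) by 440 mm (y); its flat deck is 140 mm above its origin, the centre of its underside. Axes: x away from its front (towards its back), y to the left seen from the front, z up. The points below, all but cover_handle fixed on the dryer, have the same axes.
- cover (a joint): Opening of the aluminium cover that slides on the deck, in m: 0 = fully shut, 0.14 = fully open; it shuts along the dryer's +y. It slides with about 2 N and stays where it is left. If the catch is engaged, it stops dead at about 0.08; the catch must not be loaded beyond 40 N.
- cover_handle (a point): Centre of the black upright rib on the cover; moves with it. The rib is 70 mm along x, 12 mm along y, 34 mm high, and rises from the cover's top, 17 mm below this point. It can be pushed on its -y side or pinched from above. The cover is 140 mm (x) by 150 mm (y), its top 11 mm above the deck; the rib stands midway along its y, 25 mm off its middle towards -x.
- knob_grip (a point): On the vertical axis of the catch knob, 20 mm above the deck. A plain black round knob, diameter 40 mm, its top 14 mm above this point, unmarked: how far it is turned cannot be seen. It turns 1.5 rad between stops, with friction of 0.12 N m, and starts anywhere between them. The cover is free once it is 1.0 rad or more clockwise (from above) of its anticlockwise stop.
- key_spot (a point): Middle of the start key's face with the control pod set lowest. Pod and key are tilted 15 degrees towards the dryer's front: their normal is (-0.259, 0, 0.966) in these axes. The pod may be set out along it by 0 to 8 mm: the key's face lies 0 to 8 mm beyond this point, to be felt. The start key is the one large white key, 36 mm up the slope by 48 mm (y), 4 mm proud of the pod.
- small_spot (a point): Middle of the middle one of three small white keys on the same pod, with the pod set lowest; 18 mm square, 2 mm proud of the pod, in a row along y, 27 mm apart. The pod's face is 85 mm up the slope by 170 mm (y).
- start_key (a joint): How far the start key is pressed along its normal, in m: 0 at rest, at most 0.0025. It hardly gives: 12 N per mm. It registers at 0.65 mm (8 N) and is damaged beyond 1.8 mm (22 N).
- small_keys (a joint): How far the small keys are pressed, in m: 0 at rest; 12 N per mm; the three share one membrane.
- spare_lid: Bystander: white unglazed pot lid, 72 mm wide, 31 mm high, with a knob, on the dryer's deck at its rear right (-y). Origin at the centre of its underside.
- pot: Bystander: white round-bellied pot, 100 mm wide, 82 mm high, on the table to the right (-y) of the dryer. Origin at the centre of its underside.
- brush: Bystander: brush 200 mm long lying along its x axis on the table to the left (+y) of the dryer. Origin at its underside.

How it is judged:
By the outcome, as a careful person would: the job done as asked, in the order asked, and still so for the second after the job is handed in, with the robot touching nothing.
It also fails if it takes over 72 s, if anything falls off the work surface, if the arm or the gripper's body presses on something with over 40 N, if the wrist force passes 120 N, or if a joint passes its speed limit or range.

### The arm

A 7-joint arm with a two-finger parallel gripper is mounted at the origin on the work surface. World frame = base frame: x ahead of the robot, y to its left, z up, the work surface at z = 0. Lengths are in m, angles in rad, forces in N, time in s.
With the tool pointing down it reaches from about 0.425 to 0.95 m from the base axis. Payload 16.7 kg.
Tool frame: the origin (TCP) lies midway between the tips of the shut fingers; the grasp point (between the pads) lies env.tcp_to_grasp behind it (env.tcp_to_grasp is the distance from the TCP to the grasp point, in m); z points along the fingers, y is the line along which they close (so a half turn about z gives the same grasp; the last joint's range is limited). The gripper opens to 94 mm and grips with 3 to 60 N. Pads are 16 mm wide; open, the fingers measure 119 mm over their backs; the gripper's body (75 mm by 177 mm) begins 78 mm behind the grasp point.
Start: joints at [1.054, 0.426, 0.074, 1.606, -0.034, 1.111, -0.067], TCP at [0.243, -0.63, 0.178] pointing down, gripper open.
Joint ranges: [-2.85, 2.85], [-0.5, 2.14], [-1.23, 1.37], [0.21, 2.46], [-1.02, 4.16], [0.16, 2.05], [-2.73, 2.73]. Speed limits (rad/s): [1.89, 1.89, 2.39, 2.39, 3.01, 3.01, 3.01].

### API

Orientations are given as a 3x3 rotation matrix whose columns are the frame's x, y, z axes.
In Python, from bench import env gives the robot as it stands.
- The arm moves only by the tool jog_arm, never from a script. Its argument "steps" is a list of rows, each an object with "travel": the shift along the tool's x, y, z normalised to -1 to 1, where 1 is 15 cm, a list of three; "twist": the turn, a rotation vector about the tool's x, y, z normalised to -1 to 1, where 1 is 0.5 rad, a list of three; "grip": the closure, from 0 (fully open) to 1 (shut). In form: [{"travel": [tx, ty, tz], "twist": [ax, ay, az], "grip": grip}, ...]. A call has 1 to 12 rows; each row is the pose to reach, as a shift and turn from the pose commanded when the call began, along the tool's axes at that moment; what a row does not reach only later rows make up. A row lasts 1/12 s, in which the tool goes at most 41.7 mm and 7.16 degrees, less where a joint would pass 70% of its speed; a pose out of reach is approached as far as the arm can. A call with a number of a shift or a turn outside -1 to 1 is refused whole. A call with a gripper value outside its range is refused whole. The fingers move at their own pace and stop on an object; "force" is the grip in N (left out, the last holds). Time passes only in rows, so rows that repeat a pose let the fingers close. It gives the time, the measured TCP pose, the force, the opening and the grip force at its end, in the units of the state.
- env.sense(): the state, without advancing time (a new reading comes with each control period).
- env.capture(name): name is "scene" or "top"; returns the picture (400x640x3 uint8, blue, green, red); there is no depth.
- env.calibration(name): a dict with "mtx" (3x3 intrinsics, pixels), "world_to_cam" (4x4, takes a point from world to camera coordinates). Camera axes: x right, y down, z forward; pixel columns grow to the right and rows downward; lengths in m; the calibration is good to about 2 mm. A picture is of the moment at which its call begins. calibration takes no time and is no camera call.
- env.job_done(): hands the job in; it is judged then, once.
Trained networks look in the newest picture that a camera, given by its name, has taken for a name from the list of things; names that differ only in an ending like _2 or _b are one class to them, and where a whole thing is asked for, a point or a joint stands for the part that bears it (a point fixed in the world has none). Each returns a list of dicts, best first, with "score" (0 to 1); they miss things now and then, are a little off and sometimes report something else, mostly with a low value. They report only what shows in the picture. A call takes as long as a camera call.
- env.search_frame(target, camera): "pixel" ([column, row] in pixels, amid what is visible of it).
The state is a dict: "time": time; "joint_positions": joint angles; "joint_velocities": joint speeds; "effort": joint torques, N m; "ee_pos": TCP position; "orientation": TCP orientation; "contact_force": force on the tool from outside, world axes, zero at the start; "torque": the same for the moment, N m; "grip_width": finger opening in m; "grip_force": force on a finger pad.
Only numpy, scipy, OpenCV 4.12 (cv2) and the standard library are available. Lean on these libraries where they do the work, as an engineer would, in place of code of your own. Each camera call takes 0.05 s, during which the arm holds its last target. There are 200 camera calls.

## Working session

There is one attempt and no reset: what is moved stays moved. The work goes in short steps, Python scripts to look and compute and a tool call to move; the robot and the scene stay as the last step left them, time stands still between calls to the robot, and variables do not carry over. Pictures are saved under pics/ and viewed, at most 10 in all, crops included, and the job is handed in when it is done.

Besides the shell and the picture viewer there is one more tool, called after "Request:" by a JSON object that holds its "method" and its "body". jog_arm: Moves the arm, as the interface text tells. Scaled input: -1 to 1 covers 15 cm each way for a shift and 0.5 rad each way for a turn. Its arguments: {"type":"object","properties":{"steps":{"type":"array","items":{"type":"object","properties":{"travel":{"type":"array","items":{"type":"number"}},"twist":{"type":"array","items":{"type":"number"}},"grip":{"type":"number"}}}},"force":{"type":"number"}},"required":["steps"]}

```bash
ls; mkdir -p pics; python3 - <<'E'
from bench import env
import cv2,numpy as np
np.set_printoptions(precision=4,suppress=True)
s=env.sense();print(s['time'],s['ee_pos'],s['orientation'],s['grip_width'],env.tcp_to_grasp)
for n in('scene','top'):
    cv2.imwrite(f'pics/{n}0.png',env.capture(n))
    c=env.calibration(n);print(n,c['mtx'],c['world_to_cam'])
    for t in('dryer','cover_handle','knob_grip','key_spot','small_spot','spare_lid','pot','brush'):
        print(t,[(d['pixel'],round(d['score'],2)) for d in env.search_frame(t,n)[:2]])
E
```

```text
pics
0.0 [ 0.2425 -0.6295  0.1771] [[ 0.9332  0.3595 -0.0005]
 [ 0.3595 -0.9332  0.0011]
 [-0.0001 -0.0012 -1.    ]] 0.0940176843748809 0.0188
scene [[371.687    0.     320.5856]
 [  0.     371.687  202.2204]
 [  0.       0.       1.    ]] [[ 0.8573  0.5147  0.0136 -0.525 ]
 [ 0.315  -0.5034 -0.8046 -0.0685]
 [-0.4073  0.6941 -0.5936  1.2442]
 [ 0.      0.      0.      1.    ]]
dryer [([293.4, 242.2], 0.78)]
cover_handle [([322.7, 219.8], 0.63)]
knob_grip [([291.9, 240.4], 0.76)]
key_spot [([293.0, 237.6], 0.89)]
small_spot [([291.0, 239.1], 0.87)]
spare_lid [([324.5, 219.8], 0.73), ([307.6, 265.3], 0.58)]
pot [([241.8, 356.7], 0.83)]
brush []
top [[481.6245   0.     318.5757]
 [  0.     481.6245 206.7462]
 [  0.       0.       1.    ]] [[-0.0251 -0.9995  0.0201  0.0174]
 [-0.9916  0.0223 -0.1271  0.6227]
 [ 0.1266 -0.0231 -0.9917  1.1967]
 [ 0.      0.      0.      1.    ]]
dryer [([331.5, 228.5], 0.58)]
cover_handle [([338.0, 191.1], 0.56)]
knob_grip [([328.8, 226.2], 0.75), ([407.5, 245.0], 0.63)]
key_spot [([377.2, 250.9], 0.54)]
small_spot [([332.6, 230.3], 0.81)]
spare_lid [([394.4, 173.2], 0.93)]
pot [([464.0, 192.1], 0.86)]
brush []
```

View pics/top0.png

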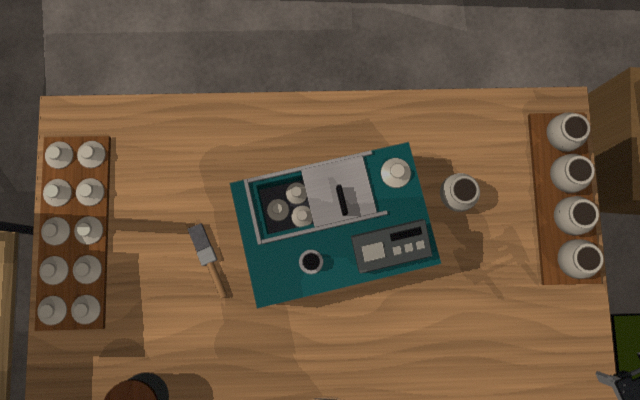

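View pics/scene0.png

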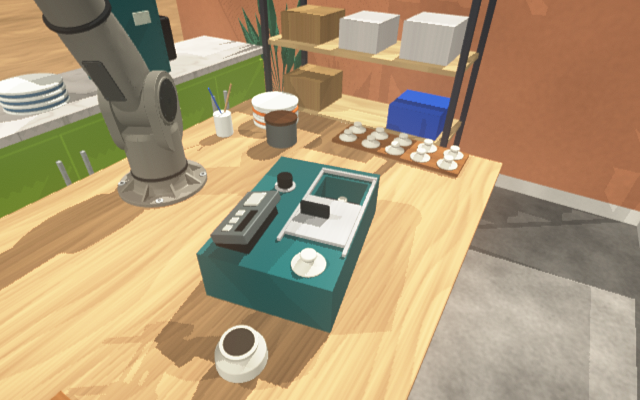

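The top view shows the dryer with its corners at about (232,182), (410,143), (440,264) and (257,307). The rib is at (342,200), the knob at (311,261) and the start key at (373,252). The small keys are near (397–420,248), the lid at (395,172) and the pot at (461,191). I'll zoom in.

```bash
python3 - <<'E'
import cv2
a=cv2.imread('pics/top0.png')[135:315,220:450];cv2.imwrite('pics/topz.png',cv2.resize(a,None,fx=3.4,fy=3.3,interpolation=cv2.INTER_CUBIC)[:600,:800])
a=cv2.imread('pics/scene0.png')[150:330,195:395];cv2.imwrite('pics/scz.png',cv2.resize(a,None,fx=3.3,fy=3.3,interpolation=cv2.INTER_CUBIC))
E
```

```text
(no output)
```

View pics/topz.png

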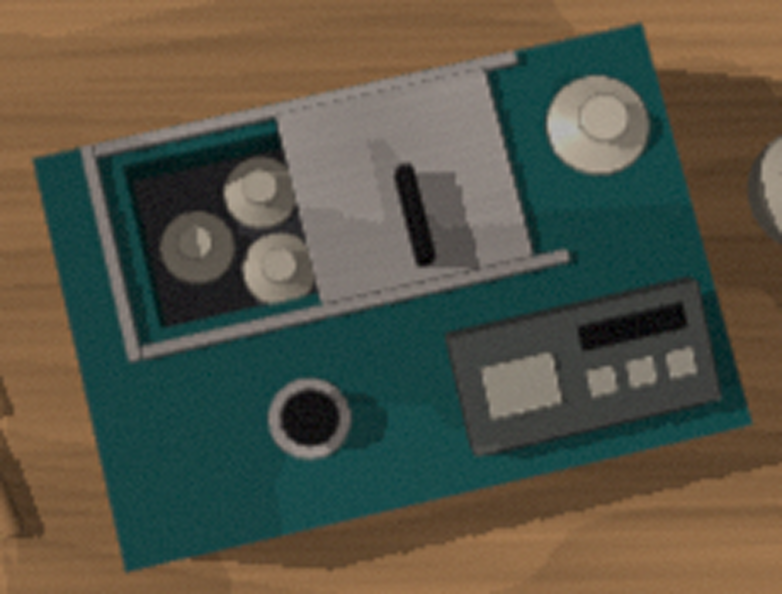

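View pics/scz.png

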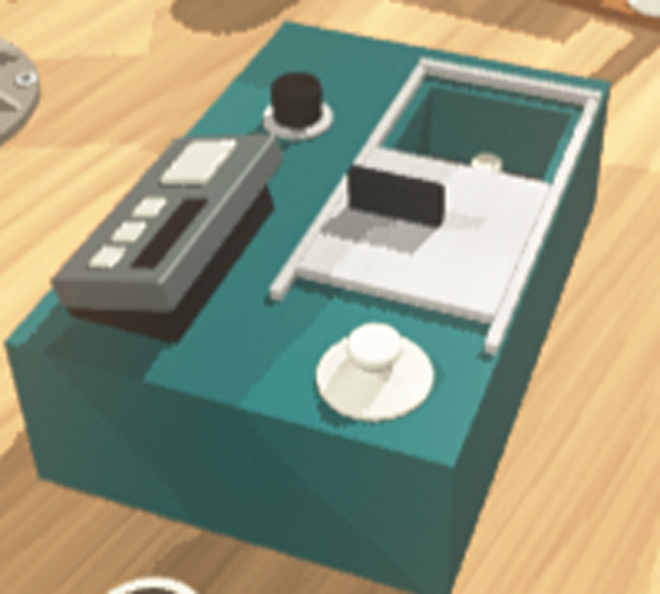

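The zooms show the deck corners, rib, knob, keys and rails clearly. In top-crop pixels the rib top is at (415,214), the knob top at (309,417), the start key at (521,386) and the middle small key at (642,371). Next I'll fit the dryer pose and triangulate these points.

```bash
cat > h.py <<'E'
from bench import env
import numpy as np, cv2
np.set_printoptions(precision=4,suppress=True)
def ray(n,px):
    c=env.calibration(n);W=c['world_to_cam'];R=W[:3,:3];o=-R.T@W[:3,3]
    return o,R.T@np.linalg.inv(c['mtx'])@np.r_[px,1.]
def atz(n,px,z):
    o,d=ray(n,px);return o+d*(z-o[2])/d[2]
def tri(a,b):
    P=[env.calibration(n)['mtx']@env.calibration(n)['world_to_cam'][:3] for n in('top','scene')]
    X=cv2.triangulatePoints(P[0],P[1],np.array(a,float).reshape(2,1),np.array(b,float).reshape(2,1)).ravel();return X[:3]/X[3]
T=lambda x,y:np.array([220+x/3.4-.35,135+y/3.3-.35])
S=lambda x,y:np.array([195+x/3.3-.35,150+y/3.3-.35])
def yawfit():
    from scipy.optimize import least_squares
    L=np.array([[.15,.22],[.15,-.22],[-.15,-.22],[-.15,.22]])
    pt=np.array([atz('top',T(*p),.14)[:2] for p in((36,158),(642,24),(750,424),(127,571))])
    f=lambda q:(L@np.array([[np.cos(q[2]),np.sin(q[2])],[-np.sin(q[2]),np.cos(q[2])]])+q[:2]-pt).ravel()
    r=least_squares(f,[.6,0,.2]);return r.x,r.fun
E
python3 - <<'E'
from h import *
q,res=yawfit();print(q,np.degrees(q[2]),res)
c,s=np.cos(q[2]),np.sin(q[2]);R=np.array([[c,-s,0],[s,c,0],[0,0,1]]);o=np.r_[q[:2],0]
print('scene corners FR,BR,BL',[atz('scene',S(*p),.14) for p in((8,345),(455,465),(608,82),(288,22))],'model',[o+R@np.array([x,y,.14]) for x,y in((-.15,-.22),(.15,-.22),(.15,.22),(-.15,.22))])
for n,a,b,z in(('rib',(415,214),(397,182),.185),('knob',(309,417),(297,82),.174),('key',(521,386),(199,161),.2),('small',(642,371),(130,231),.2)):
    X=tri(T(*a),S(*b));Y=atz('top',T(*a),z);Z=atz('scene',S(*b),z);print(n,'tri',X,'dryer',R.T@(X-o),'| top',R.T@(Y-o),'| scene',R.T@(Z-o))
print('cover right edge',R.T@(atz('top',T(531,254),.151)-o),'left',R.T@(atz('top',T(321,302),.151)-o),'rail L end', R.T@(atz('top',T(92,150),.151)-o),R.T@(atz('top',T(567,256),.15)-o))
X=atz('top',T(597,120),.165);print('lid',R.T@(X-o))
E
```

```text
[ 0.5716 -0.0318  0.2069] 11.85684164373817 [ 0.0007  0.0021  0.0011 -0.0009 -0.0011 -0.0023 -0.0008  0.001 ]
scene corners FR,BR,BL [array([ 0.4763, -0.2771,  0.14  ]), array([ 0.7644, -0.213 ,  0.14  ]), array([0.6714, 0.2137, 0.14  ]), array([0.3837, 0.1527, 0.14  ])] model [array([ 0.47  , -0.2779,  0.14  ]), array([ 0.7636, -0.2163,  0.14  ]), array([0.6732, 0.2143, 0.14  ]), array([0.3796, 0.1527, 0.14  ])]
rib tri [ 0.6211 -0.0469  0.1798] dryer [ 0.0454 -0.0249  0.1798] | top [ 0.044  -0.0247  0.185 ] | scene [ 0.0488 -0.0308  0.185 ]
knob tri [0.4835 0.0273 0.1761] dryer [-0.0741  0.076   0.1761] | top [-0.0747  0.0757  0.174 ] | scene [-0.0745  0.0795  0.174 ]
key tri [ 0.5005 -0.1119  0.1915] dryer [-0.086  -0.0638  0.1915] | top [-0.0866 -0.0629  0.2   ] | scene [-0.079  -0.0737  0.2   ]
small tri [ 0.5088 -0.1926  0.1884] dryer [-0.0945 -0.1445  0.1884] | top [-0.095  -0.1423  0.2   ] | scene [-0.0849 -0.1562  0.2   ]
cover right edge [ 0.0023 -0.0991  0.151 ] left [0.002  0.0492 0.151 ] rail L end [0.1434 0.1781 0.151 ] [-0.0047 -0.1231  0.15  ]
lid [ 0.0833 -0.1644  0.165 ]
```

Request:
{"method": "jog_arm", "body": {"steps": [{"travel": [0.5, -0.5, -0.6], "twist": [0, 0, 0.32], "grip": 1}, {"travel": [0.5, -0.5, -0.6], "twist": [0, 0, 0.32], "grip": 1}, {"travel": [0.5, -0.5, -0.6], "twist": [0, 0, 0.32], "grip": 1}, {"travel": [0.5, -0.5, -0.6], "twist": [0, 0, 0.32], "grip": 1}, {"travel": [0.5, -0.5, -0.6], "twist": [0, 0, 0.32], "grip": 1}]}}

```text
time: 1.32
ee_pos: [0.2883, -0.5317, 0.271]
orientation: [[0.978, 0.21, 0.003], [0.21, -0.978, -0.003], [0.003, 0.004, -1.0]]
contact_force: [1.0, -0.7, 0.3]
grip_width: 0.0641
grip_force: 0.0
```

Request:
{"method": "jog_arm", "body": {"steps": [{"travel": [0.96, -0.81, 0], "twist": [0, 0, 0], "grip": 1}, {"travel": [0.96, -0.81, 0], "twist": [0, 0, 0], "grip": 1}, {"travel": [0.96, -0.81, 0], "twist": [0, 0, 0], "grip": 1}, {"travel": [0.96, -0.81, 0], "twist": [0, 0, 0], "grip": 1}, {"travel": [0.96, -0.81, 0], "twist": [0, 0, 0], "grip": 1}]}}

```text
time: 1.73
ee_pos: [0.4038, -0.3811, 0.2668]
orientation: [[0.978, 0.209, -0.0], [0.209, -0.978, 0.001], [0.0, -0.001, -1.0]]
contact_force: [0.3, -0.1, -0.2]
grip_width: 0.0309
grip_force: 0.0
```

Request:
{"method": "jog_arm", "body": {"steps": [{"travel": [0.96, -0.81, 0], "twist": [0, 0, 0], "grip": 1}, {"travel": [0.96, -0.81, 0], "twist": [0, 0, 0], "grip": 1}, {"travel": [0.96, -0.81, 0], "twist": [0, 0, 0], "grip": 1}, {"travel": [0.96, -0.81, 0], "twist": [0, 0, 0], "grip": 1}, {"travel": [0.96, -0.81, 0], "twist": [0, 0, 0], "grip": 1}]}}

```text
time: 2.15
ee_pos: [0.5197, -0.2322, 0.2666]
orientation: [[0.978, 0.209, -0.0], [0.209, -0.978, 0.002], [-0.0, -0.002, -1.0]]
contact_force: [-0.2, 0.6, -0.6]
grip_width: 0.0008
grip_force: 0.0
```

Request:
{"method": "jog_arm", "body": {"steps": [{"travel": [0.96, -0.81, 0], "twist": [0, 0, 0], "grip": 1}, {"travel": [0.96, -0.81, 0], "twist": [0, 0, 0], "grip": 1}, {"travel": [0.96, -0.81, 0], "twist": [0, 0, 0], "grip": 1}, {"travel": [0.96, -0.81, 0], "twist": [0, 0, 0], "grip": 1}, {"travel": [0.96, -0.81, 0], "twist": [0, 0, 0], "grip": 1}, {"travel": [0.96, -0.81, 0], "twist": [0, 0, 0], "grip": 1}]}}

```text
time: 2.65
ee_pos: [0.6355, -0.0825, 0.2657]
orientation: [[0.977, 0.212, -0.001], [0.212, -0.977, 0.003], [-0.001, -0.003, -1.0]]
contact_force: [-0.2, -0.1, -0.7]
grip_width: -0.0
grip_force: 0.0
```

Request:
{"method": "jog_arm", "body": {"steps": [{"travel": [0, 0, 0.5], "twist": [0, 0, 0], "grip": 1}, {"travel": [0, 0, 0.5], "twist": [0, 0, 0], "grip": 1}, {"travel": [0, 0, 0.56], "twist": [0, 0, 0], "grip": 1}, {"travel": [0, 0, 0.62], "twist": [0, 0, 0], "grip": 1}, {"travel": [0, 0, 0.66], "twist": [0, 0, 0], "grip": 1}, {"travel": [0, 0, 0.66], "twist": [0, 0, 0], "grip": 1}]}}

```text
time: 3.15
ee_pos: [0.6334, -0.0877, 0.1687]
orientation: [[0.979, 0.206, -0.0], [0.206, -0.979, 0.0], [-0.0, -0.0, -1.0]]
contact_force: [-0.5, -0.3, -0.2]
grip_width: 0.0002
grip_force: 0.0
```

Request:
{"method": "jog_arm", "body": {"steps": [{"travel": [0, -0.05, 0], "twist": [0, 0, 0], "grip": 1}, {"travel": [0, -0.08, 0], "twist": [0, 0, 0], "grip": 1}, {"travel": [0, -0.1, 0], "twist": [0, 0, 0], "grip": 1}, {"travel": [0, -0.12, 0], "twist": [0, 0, 0], "grip": 1}, {"travel": [0, -0.14, 0], "twist": [0, 0, 0], "grip": 1}, {"travel": [0, -0.16, 0], "twist": [0, 0, 0], "grip": 1}, {"travel": [0, -0.18, 0], "twist": [0, 0, 0], "grip": 1}, {"travel": [0, -0.2, 0], "twist": [0, 0, 0], "grip": 1}]}}

```text
time: 3.82
ee_pos: [0.627, -0.0575, 0.1688]
orientation: [[0.979, 0.206, 0.0], [0.206, -0.979, 0.0], [0.0, -0.0, -1.0]]
contact_force: [-0.7, 0.9, 0.1]
grip_width: 0.0006
grip_force: 0.0
```

Request:
{"method": "jog_arm", "body": {"steps": [{"travel": [0, -0.02, 0], "twist": [0, 0, 0], "grip": 1}, {"travel": [0, -0.04, 0], "twist": [0, 0, 0], "grip": 1}, {"travel": [0, -0.06, 0], "twist": [0, 0, 0], "grip": 1}, {"travel": [0, -0.08, 0], "twist": [0, 0, 0], "grip": 1}]}}

```text
time: 4.15
ee_pos: [0.6245, -0.0458, 0.1688]
orientation: [[0.979, 0.206, -0.0], [0.206, -0.979, 0.0], [-0.0, -0.0, -1.0]]
contact_force: [0.2, 0.4, -0.1]
grip_width: 0.0003
grip_force: 0.0
```

```bash
python3 - <<'E'
from h import *
i=env.capture('top')[135:315,220:450];cv2.imwrite('pics/t1.png',cv2.resize(i,None,fx=3.4,fy=3.3,interpolation=cv2.INTER_CUBIC))
E
```

```text
(no output)
```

View pics/t1.png

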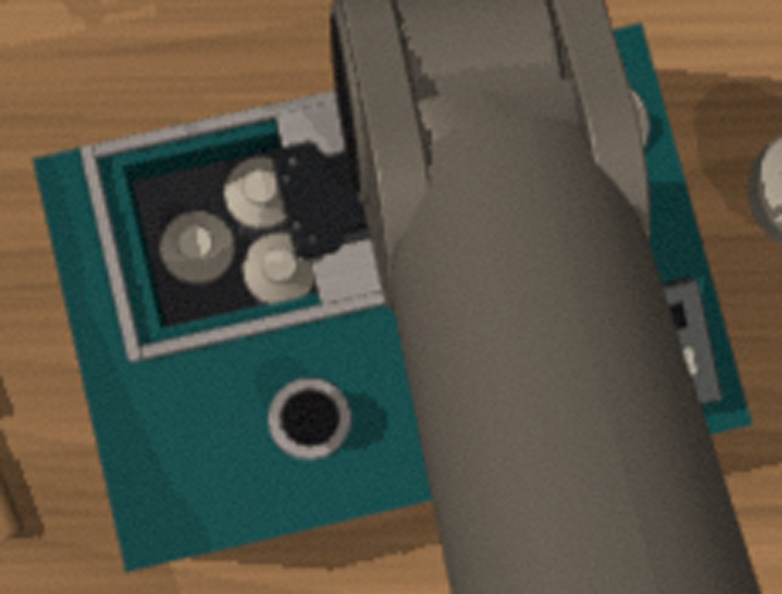

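In the top view the arm hides the rib, but the cover's left edge is unchanged at (276,118)–(320,302). I'll check from the scene camera.

```bash
python3 - <<'E'
from h import *
s=env.sense();print(s['ee_pos'],s['contact_force'])
i=env.capture('scene');P=i.copy()
cv2.imwrite('pics/s1.png',cv2.resize(i[150:330,195:395],None,fx=3.3,fy=3.3,interpolation=cv2.INTER_CUBIC))
E
```

```text
[ 0.6244 -0.045   0.1688] [-0.2253  1.4626  0.4466]
```

View pics/s1.png

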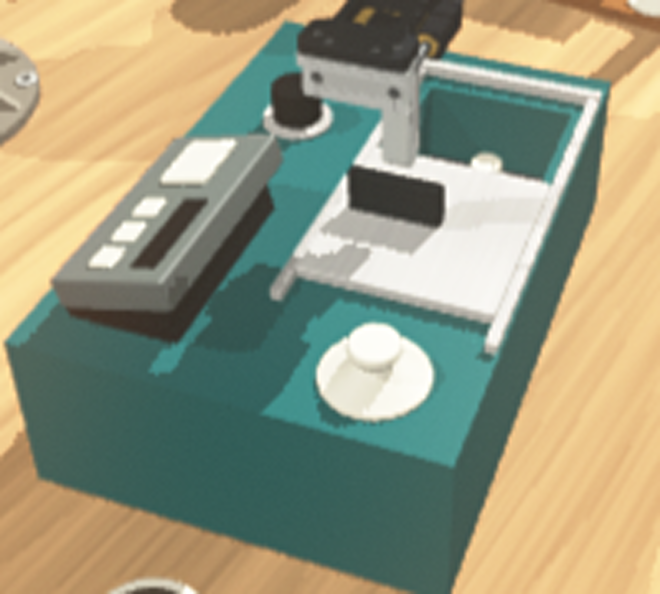

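The scene view shows the closed fingertips at crop (400,165), on the +y side of the rib at (397,195). They came down behind the rib without touching it. I'll check the projection of the TCP.

```bash
python3 - <<'E'
from h import *
s=env.sense();p=s['ee_pos'];
for n in('scene','top'):
    c=env.calibration(n);q=c['mtx']@(c['world_to_cam']@np.r_[p,1])[:3];q=q[:2]/q[2];print(n,q,(q-[195,150])*3.3 if n=='scene' else (q-[220,135])*[3.4,3.3])
for pt in((350,200),(440,226),(350,168),(444,196)):
  for z in(.151,.185):print(pt,z,atz('scene',S(*pt),z))
print('deck pts scene z=0 corners',atz('scene',S(38,478),0),atz('scene',S(440,594),0))
E
```

```text
scene [315.9652 208.7826] [399.1851 193.9825]
top [340.4588 198.4722] [409.56   209.4581]
(350, 200) 0.151 [ 0.5847 -0.0495  0.151 ]
(350, 200) 0.185 [ 0.6095 -0.086   0.185 ]
(440, 226) 0.151 [ 0.6546 -0.041   0.151 ]
(440, 226) 0.185 [ 0.675 -0.078  0.185]
(350, 168) 0.151 [ 0.5632 -0.017   0.151 ]
(350, 168) 0.185 [ 0.5894 -0.0555  0.185 ]
(444, 196) 0.151 [ 0.6397 -0.0096  0.151 ]
(444, 196) 0.185 [ 0.6611 -0.0485  0.185 ]
deck pts scene z=0 corners [ 0.4649 -0.2723  0.    ] [ 0.7541 -0.2054  0.    ]
```

The fingertip is seen about 9 px above the projected TCP, so the tips passed just over the rib, about 2 cm higher than reported. I'll back off and descend slowly, watching the force.

Request:
{"method": "jog_arm", "body": {"steps": [{"travel": [0, 0.15, 0], "twist": [0, 0, 0], "grip": 1}, {"travel": [0, 0.3, 0], "twist": [0, 0, 0], "grip": 1}, {"travel": [0, 0.3, 0], "twist": [0, 0, 0], "grip": 1}, {"travel": [0, 0.3, 0], "twist": [0, 0, 0], "grip": 1}]}}

```text
time: 4.58
ee_pos: [0.6338, -0.0915, 0.1686]
orientation: [[0.979, 0.204, -0.0], [0.204, -0.979, -0.0], [-0.0, 0.0, -1.0]]
contact_force: [-0.1, 0.0, -1.1]
grip_width: 0.0006
grip_force: 0.0
```

Request:
{"method": "jog_arm", "body": {"steps": [{"travel": [0, 0, 0.02], "twist": [0, 0, 0], "grip": 1}, {"travel": [0, 0, 0.04], "twist": [0, 0, 0], "grip": 1}, {"travel": [0, 0, 0.06], "twist": [0, 0, 0], "grip": 1}, {"travel": [0, 0, 0.08], "twist": [0, 0, 0], "grip": 1}]}}

```text
time: 4.92
ee_pos: [0.6337, -0.0893, 0.1564]
orientation: [[0.978, 0.207, -0.0], [0.207, -0.978, 0.0], [-0.0, -0.0, -1.0]]
contact_force: [0.3, 0.1, -0.9]
grip_width: 0.0004
grip_force: 0.0
```

```bash
python3 - <<'E'
from h import *
s=env.sense();print(s['time'],s['ee_pos'],s['contact_force'])
i=env.capture('scene')
cv2.imwrite('pics/s2.png',cv2.resize(i[110:310,195:395],None,fx=3,fy=3,interpolation=cv2.INTER_CUBIC))
p=s['ee_pos'];c=env.calibration('scene')
for dz in(0,.02,.097):
  q=c['mtx']@(c['world_to_cam']@np.r_[p+[0,0,dz],1])[:3];q=q[:2]/q[2];print((q-[195,110])*3)
E
```

```text
4.9167 [ 0.6337 -0.0893  0.1564] [ 0.3475  0.142  -0.8558]
[342.4433 344.0266]
[342.3165 323.1027]
[341.7923 236.5502]
```

View pics/s2.png

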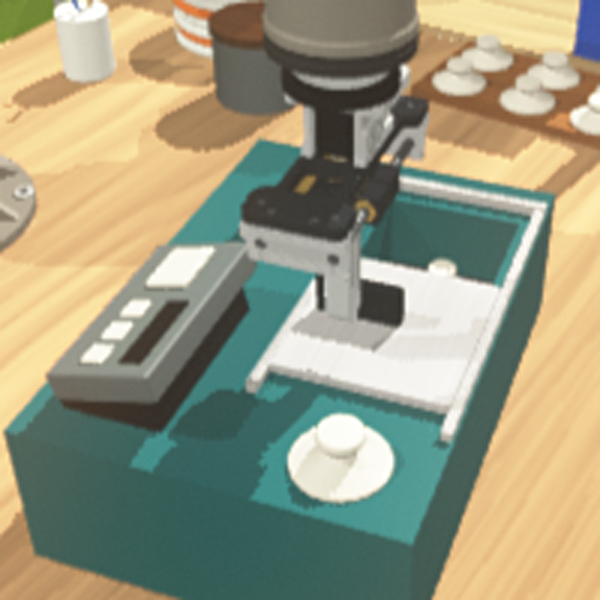

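The scene view shows the closed fingers on the -y side of the rib, with the tip at crop (342,318) against a projected TCP of (342,344). The tips really are about 24 mm higher than reported, so I'll go lower, carefully.

Request:
{"method": "jog_arm", "body": {"steps": [{"travel": [0, 0, 0.02], "twist": [0, 0, 0], "grip": 1}, {"travel": [0, 0, 0.04], "twist": [0, 0, 0], "grip": 1}, {"travel": [0, 0, 0.06], "twist": [0, 0, 0], "grip": 1}]}}

```text
time: 5.22
ee_pos: [0.6339, -0.09, 0.1475]
orientation: [[0.978, 0.206, 0.0], [0.206, -0.978, 0.0], [0.0, -0.0, -1.0]]
contact_force: [0.2, -0.1, 0.6]
grip_width: 0.0003
grip_force: 0.0
```

Request:
{"method": "jog_arm", "body": {"steps": [{"travel": [0, 0, 0.02], "twist": [0, 0, 0], "grip": 1}, {"travel": [0, 0, 0.04], "twist": [0, 0, 0], "grip": 1}, {"travel": [0, 0, 0.05], "twist": [0, 0, 0], "grip": 1}]}}

```text
time: 5.47
ee_pos: [0.6337, -0.0901, 0.1398]
orientation: [[0.979, 0.206, -0.0], [0.206, -0.979, 0.0], [-0.0, -0.0, -1.0]]
contact_force: [-0.4, 0.4, -0.1]
grip_width: 0.0002
grip_force: 0.0
```

Request:
{"method": "jog_arm", "body": {"steps": [{"travel": [0, -0.04, 0], "twist": [0, 0, 0], "grip": 1}, {"travel": [0, -0.07, 0], "twist": [0, 0, 0], "grip": 1}, {"travel": [0, -0.09, 0], "twist": [0, 0, 0], "grip": 1}, {"travel": [0, -0.11, 0], "twist": [0, 0, 0], "grip": 1}, {"travel": [0, -0.13, 0], "twist": [0, 0, 0], "grip": 1}, {"travel": [0, -0.15, 0], "twist": [0, 0, 0], "grip": 1}, {"travel": [0, -0.17, 0], "twist": [0, 0, 0], "grip": 1}, {"travel": [0, -0.19, 0], "twist": [0, 0, 0], "grip": 1}]}}

```text
time: 6.13
ee_pos: [0.628, -0.0621, 0.1404]
orientation: [[0.979, 0.206, 0.0], [0.206, -0.979, -0.0], [0.0, 0.0, -1.0]]
contact_force: [0.5, -0.9, -0.0]
grip_width: 0.0002
grip_force: 0.9
```

Request:
{"method": "jog_arm", "body": {"steps": [{"travel": [0, -0.02, 0], "twist": [0, 0, 0], "grip": 1}, {"travel": [0, -0.04, 0], "twist": [0, 0, 0], "grip": 1}, {"travel": [0, -0.06, 0], "twist": [0, 0, 0], "grip": 1}, {"travel": [0, -0.08, 0], "twist": [0, 0, 0], "grip": 1}]}}

```text
time: 6.47
ee_pos: [0.6255, -0.0503, 0.1404]
orientation: [[0.979, 0.206, 0.0], [0.206, -0.979, -0.0], [0.0, 0.0, -1.0]]
contact_force: [0.1, -1.8, 1.0]
grip_width: 0.0007
grip_force: 0.8
```

Request:
{"method": "jog_arm", "body": {"steps": [{"travel": [0, -0.02, 0], "twist": [0, 0, 0], "grip": 1}, {"travel": [0, -0.04, 0], "twist": [0, 0, 0], "grip": 1}, {"travel": [0, -0.06, 0], "twist": [0, 0, 0], "grip": 1}, {"travel": [0, -0.08, 0], "twist": [0, 0, 0], "grip": 1}]}}

```text
time: 6.8
ee_pos: [0.623, -0.0384, 0.1403]
orientation: [[0.978, 0.206, 0.0], [0.206, -0.978, 0.0], [0.0, -0.0, -1.0]]
contact_force: [1.2, -1.7, 1.0]
grip_width: 0.0003
grip_force: 0.8
```

Request:
{"method": "jog_arm", "body": {"steps": [{"travel": [0, -0.015, 0], "twist": [0, 0, 0], "grip": 1}, {"travel": [0, -0.03, 0], "twist": [0, 0, 0], "grip": 1}, {"travel": [0, -0.045, 0], "twist": [0, 0, 0], "grip": 1}]}}

```text
time: 7.05
ee_pos: [0.6216, -0.0319, 0.1403]
orientation: [[0.979, 0.206, 0.0], [0.206, -0.979, 0.0], [0.0, -0.0, -1.0]]
contact_force: [0.0, -2.4, 0.9]
grip_width: 0.0003
grip_force: 0.8
```

Request:
{"method": "jog_arm", "body": {"steps": [{"travel": [0, -0.01, 0], "twist": [0, 0, 0], "grip": 1}, {"travel": [0, -0.02, 0], "twist": [0, 0, 0], "grip": 1}, {"travel": [0, -0.03, 0], "twist": [0, 0, 0], "grip": 1}]}}

```text
time: 7.3
ee_pos: [0.6207, -0.0276, 0.1403]
orientation: [[0.979, 0.206, 0.0], [0.206, -0.979, 0.0], [0.0, -0.0, -1.0]]
contact_force: [0.2, -1.1, 1.1]
grip_width: 0.0005
grip_force: 0.8
```

Still sliding at about 2 N. I'll continue in small steps and check the force after each one.

Request:
{"method": "jog_arm", "body": {"steps": [{"travel": [0, -0.01, 0], "twist": [0, 0, 0], "grip": 1}, {"travel": [0, -0.02, 0], "twist": [0, 0, 0], "grip": 1}, {"travel": [0, -0.03, 0], "twist": [0, 0, 0], "grip": 1}]}}

```text
time: 7.55
ee_pos: [0.6198, -0.0232, 0.1403]
orientation: [[0.979, 0.206, 0.0], [0.206, -0.979, 0.0], [0.0, -0.0, -1.0]]
contact_force: [0.4, -1.6, 1.7]
grip_width: 0.0003
grip_force: 0.8
```

Request:
{"method": "jog_arm", "body": {"steps": [{"travel": [0, -0.01, 0], "twist": [0, 0, 0], "grip": 1}, {"travel": [0, -0.02, 0], "twist": [0, 0, 0], "grip": 1}]}}

```text
time: 7.72
ee_pos: [0.6191, -0.0202, 0.1403]
orientation: [[0.979, 0.206, 0.0], [0.206, -0.979, 0.0], [0.0, -0.0, -1.0]]
contact_force: [0.1, -1.9, -0.6]
grip_width: 0.0003
grip_force: 0.8
```

Request:
{"method": "jog_arm", "body": {"steps": [{"travel": [0, -0.01, 0], "twist": [0, 0, 0], "grip": 1}, {"travel": [0, -0.02, 0], "twist": [0, 0, 0], "grip": 1}]}}

```text
time: 7.88
ee_pos: [0.6186, -0.0177, 0.1403]
orientation: [[0.979, 0.206, 0.0], [0.206, -0.979, -0.0], [0.0, 0.0, -1.0]]
contact_force: [2.6, -8.8, -0.2]
grip_width: 0.0005
grip_force: 4.4
```

Request:
{"method": "jog_arm", "body": {"steps": [{"travel": [0, -0.01, 0], "twist": [0, 0, 0], "grip": 1}, {"travel": [0, -0.02, 0], "twist": [0, 0, 0], "grip": 1}]}}

```text
time: 8.05
ee_pos: [0.6184, -0.0171, 0.1403]
orientation: [[0.979, 0.205, 0.001], [0.205, -0.979, -0.003], [0.0, 0.003, -1.0]]
contact_force: [5.2, -17.6, -1.1]
grip_width: 0.0006
grip_force: 8.9
```

Request:
{"method": "jog_arm", "body": {"steps": [{"travel": [0, -0.01, 0], "twist": [0, 0, 0], "grip": 1}, {"travel": [0, -0.02, 0], "twist": [0, 0, 0], "grip": 1}]}}

```text
time: 8.22
ee_pos: [0.6182, -0.0165, 0.1404]
orientation: [[0.979, 0.203, 0.002], [0.203, -0.979, -0.005], [0.001, 0.005, -1.0]]
contact_force: [8.3, -26.5, -2.0]
grip_width: 0.0003
grip_force: 13.8
```

Request:
{"method": "jog_arm", "body": {"steps": [{"travel": [0, -0.01, 0], "twist": [0, 0, 0], "grip": 1}, {"travel": [0, -0.02, 0], "twist": [0, 0, 0], "grip": 1}]}}

```text
time: 8.38
ee_pos: [0.618, -0.0159, 0.1404]
orientation: [[0.98, 0.201, 0.002], [0.201, -0.98, -0.007], [0.001, 0.007, -1.0]]
contact_force: [11.8, -35.5, -4.0]
grip_width: 0.0005
grip_force: 18.6
```

The catch holds the cover: it stopped dead near the expected 0.08, at about 37 N. I'll back off at once, rise and go to the knob.

Request:
{"method": "jog_arm", "body": {"steps": [{"travel": [0, 0.1, 0], "twist": [0, 0, 0], "grip": 1}, {"travel": [0, 0.13, 0], "twist": [0, 0, 0], "grip": 1}, {"travel": [0, 0.13, -0.2], "twist": [0, 0, 0], "grip": 1}, {"travel": [0, 0.13, -0.4], "twist": [0, 0, 0], "grip": 1}, {"travel": [0, 0.13, -0.6], "twist": [0, 0, 0], "grip": 1}, {"travel": [0, 0.13, -0.6], "twist": [0, 0, 0], "grip": 1}]}}

```text
time: 8.88
ee_pos: [0.6231, -0.0266, 0.2362]
orientation: [[0.978, 0.207, 0.007], [0.207, -0.978, 0.001], [0.007, 0.001, -1.0]]
contact_force: [0.7, -0.3, 0.1]
grip_width: 0.0001
grip_force: 0.0
```

```bash
python3 - <<'E'
from h import *
s=env.sense();print(s['time'],s['ee_pos'],s['joint_positions'],s['contact_force'])
q=np.array([.4835,.0273,.2]);print(s['orientation'].T@(q-s['ee_pos'])/.15)
E
```

```text
8.8833 [ 0.6231 -0.0266  0.2362] [ 0.1598  0.3078 -0.2779  1.6491  0.0896  1.1898 -1.5011] [ 0.6565 -0.3141  0.1059]
[-0.8381 -0.5443  0.2347]
```

Request:
{"method": "jog_arm", "body": {"steps": [{"travel": [-0.84, -0.54, 0], "twist": [0, 0, -1], "grip": 0.36}, {"travel": [-0.84, -0.54, 0], "twist": [0, 0, -1], "grip": 0.36}, {"travel": [-0.84, -0.54, 0], "twist": [0, 0, -1], "grip": 0.36}, {"travel": [-0.84, -0.54, 0], "twist": [0, 0, -1], "grip": 0.36}, {"travel": [-0.84, -0.54, 0], "twist": [0, 0, -1], "grip": 0.36}]}}

```text
time: 9.3
ee_pos: [0.4768, 0.0279, 0.2306]
orientation: [[0.752, 0.659, -0.0], [0.659, -0.752, -0.0], [-0.0, 0.0, -1.0]]
contact_force: [1.5, 0.5, 0.1]
grip_width: 0.0301
grip_force: 0.0
```

Request:
{"method": "jog_arm", "body": {"steps": [{"travel": [0, 0, 0], "twist": [0, 0, -0.6], "grip": 0.36}, {"travel": [0, 0, 0], "twist": [0, 0, -0.6], "grip": 0.36}, {"travel": [0, 0, 0], "twist": [0, 0, -0.6], "grip": 0.36}, {"travel": [0, 0, 0], "twist": [0, 0, -0.6], "grip": 0.36}]}}

```text
time: 9.63
ee_pos: [0.4807, 0.026, 0.2302]
orientation: [[0.531, 0.847, 0.0], [0.847, -0.531, 0.0], [0.0, -0.0, -1.0]]
contact_force: [0.4, 0.4, 0.2]
grip_width: 0.0569
grip_force: 0.0
```

```bash
python3 - <<'E'
from h import *
s=env.sense();print(s['time'],s['ee_pos'],s['joint_positions'],s['contact_force'],s['grip_width'],s['orientation'])
q=np.array([.4835,.0273,.126]);print(s['orientation'].T@(q-s['ee_pos'])/.15)
E
```

```text
9.6333 [0.4807 0.026  0.2302] [ 0.2028  0.0817 -0.4101  1.9405  0.0356  1.1263 -0.7817] [0.4198 0.3603 0.1524] 0.05693092788180078 [[ 0.5315  0.8471  0.    ]
 [ 0.8471 -0.5315  0.0004]
 [ 0.0003 -0.0002 -1.    ]]
[0.0167 0.0114 0.6947]
```

Request:
{"method": "jog_arm", "body": {"steps": [{"travel": [0.017, 0.011, 0.2], "twist": [0, 0, 0], "grip": 0.34}, {"travel": [0.017, 0.011, 0.3], "twist": [0, 0, 0], "grip": 0.34}, {"travel": [0.017, 0.011, 0.36], "twist": [0, 0, 0], "grip": 0.34}, {"travel": [0.017, 0.011, 0.42], "twist": [0, 0, 0], "grip": 0.34}, {"travel": [0.017, 0.011, 0.47], "twist": [0, 0, 0], "grip": 0.34}]}}

```text
time: 10.05
ee_pos: [0.4836, 0.0271, 0.1594]
orientation: [[0.535, 0.845, 0.0], [0.845, -0.535, 0.0], [0.0, -0.0, -1.0]]
contact_force: [-0.1, -0.9, -0.2]
grip_width: 0.062
grip_force: 0.0
```

Request:
{"method": "jog_arm", "body": {"steps": [{"travel": [0, 0, 0.03], "twist": [0, 0, 0], "grip": 0.34}, {"travel": [0, 0, 0.06], "twist": [0, 0, 0], "grip": 0.34}, {"travel": [0, 0, 0.09], "twist": [0, 0, 0], "grip": 0.34}]}}

```text
time: 10.3
ee_pos: [0.4838, 0.027, 0.1463]
orientation: [[0.534, 0.845, 0.001], [0.845, -0.534, 0.0], [0.0, 0.001, -1.0]]
contact_force: [-0.3, 0.0, 0.3]
grip_width: 0.062
grip_force: 0.0
```

Request:
{"method": "jog_arm", "body": {"steps": [{"travel": [0, 0, 0.03], "twist": [0, 0, 0], "grip": 0.34}, {"travel": [0, 0, 0.06], "twist": [0, 0, 0], "grip": 0.34}, {"travel": [0, 0, 0.09], "twist": [0, 0, 0], "grip": 0.34}]}}

```text
time: 10.55
ee_pos: [0.4836, 0.0269, 0.1326]
orientation: [[0.534, 0.846, 0.0], [0.846, -0.534, 0.0], [0.0, 0.0, -1.0]]
contact_force: [0.1, 0.1, -0.5]
grip_width: 0.062
grip_force: 0.0
```

Request:
{"method": "jog_arm", "body": {"steps": [{"travel": [0, 0, 0.02], "twist": [0, 0, 0], "grip": 0.34}, {"travel": [0, 0, 0.03], "twist": [0, 0, 0], "grip": 0.34}]}}

```text
time: 10.72
ee_pos: [0.4833, 0.0268, 0.1278]
orientation: [[0.534, 0.846, -0.0], [0.846, -0.534, 0.0], [-0.0, -0.0, -1.0]]
contact_force: [-0.1, 0.4, 0.1]
grip_width: 0.0623
grip_force: 0.0
```

Request:
{"method": "jog_arm", "body": {"steps": [{"travel": [0, 0, 0], "twist": [0, 0, 0], "grip": 1}, {"travel": [0, 0, 0], "twist": [0, 0, 0], "grip": 1}, {"travel": [0, 0, 0], "twist": [0, 0, 0], "grip": 1}, {"travel": [0, 0, 0], "twist": [0, 0, 0], "grip": 1}, {"travel": [0, 0, 0], "twist": [0, 0, 0], "grip": 1}, {"travel": [0, 0, 0], "twist": [0, 0, 0], "grip": 1}], "force": 25}}

```text
time: 11.22
ee_pos: [0.4831, 0.0272, 0.1285]
orientation: [[0.534, 0.846, -0.0], [0.846, -0.534, 0.0], [-0.0, -0.001, -1.0]]
contact_force: [-4.9, 2.1, 6.3]
grip_width: 0.0396
grip_force: 25.0
```

Knob gripped, at a 39.6 mm opening. Now I'll turn it clockwise.

Request:
{"method": "jog_arm", "body": {"steps": [{"travel": [0, 0, 0], "twist": [0, 0, 0.2], "grip": 1}, {"travel": [0, 0, 0], "twist": [0, 0, 0.4], "grip": 1}, {"travel": [0, 0, 0], "twist": [0, 0, 0.6], "grip": 1}, {"travel": [0, 0, 0], "twist": [0, 0, 0.8], "grip": 1}, {"travel": [0, 0, 0], "twist": [0, 0, 1], "grip": 1}, {"travel": [0, 0, 0], "twist": [0, 0, 1], "grip": 1}]}}

```text
time: 11.72
ee_pos: [0.4829, 0.0275, 0.1285]
orientation: [[0.877, 0.481, -0.001], [0.481, -0.877, 0.0], [-0.001, -0.001, -1.0]]
contact_force: [-6.5, 2.8, 5.9]
grip_width: 0.0399
grip_force: 25.0
```

```bash
python3 - <<'E'
from h import *
s=env.sense();print(s['joint_positions'],s['contact_force'],s['torque'])
E
```

```text
[ 0.1211  0.1908 -0.3453  2.0576  0.0808  0.9065 -1.3379] [-6.5306  2.8071  5.939 ] [ 0.7372  1.5176 -0.0553]
```

Request:
{"method": "jog_arm", "body": {"steps": [{"travel": [0, 0, 0], "twist": [0, 0, 0.2], "grip": 1}, {"travel": [0, 0, 0], "twist": [0, 0, 0.4], "grip": 1}, {"travel": [0, 0, 0], "twist": [0, 0, 0.6], "grip": 1}, {"travel": [0, 0, 0], "twist": [0, 0, 0.8], "grip": 1}, {"travel": [0, 0, 0], "twist": [0, 0, 1], "grip": 1}, {"travel": [0, 0, 0], "twist": [0, 0, 1], "grip": 1}]}}

```text
time: 12.22
ee_pos: [0.4827, 0.0278, 0.1285]
orientation: [[1.0, 0.001, -0.001], [0.001, -1.0, 0.001], [-0.001, -0.001, -1.0]]
contact_force: [-6.6, 5.1, 7.3]
grip_width: 0.0395
grip_force: 25.0
```

```bash
python3 - <<'E'
from h import *
s=env.sense();print(s['joint_positions'],s['contact_force'],s['torque'])
E
```

```text
[ 0.0651  0.1858 -0.2832  2.0608  0.0645  0.9041 -1.8229] [-6.6058  5.0736  7.3428] [ 1.1846  1.7282 -0.0937]
```

Request:
{"method": "jog_arm", "body": {"steps": [{"travel": [0, 0, 0], "twist": [0, 0, 0.2], "grip": 1}, {"travel": [0, 0, 0], "twist": [0, 0, 0.4], "grip": 1}, {"travel": [0, 0, 0], "twist": [0, 0, 0.6], "grip": 1}, {"travel": [0, 0, 0], "twist": [0, 0, 0.8], "grip": 1}, {"travel": [0, 0, 0], "twist": [0, 0, 0.8], "grip": 1}]}}

```text
time: 12.63
ee_pos: [0.4839, 0.0276, 0.1286]
orientation: [[0.922, -0.386, 0.001], [-0.386, -0.922, 0.001], [0.001, -0.001, -1.0]]
contact_force: [0.9, 4.1, 1.4]
grip_width: 0.0395
grip_force: 25.0
```

```bash
python3 - <<'E'
from h import *
s=env.sense();print(s['joint_positions'],s['contact_force'],s['torque'])
E
```

```text
[ 0.0214  0.1828 -0.2342  2.0625  0.0533  0.9007 -2.2095] [0.8927 4.1263 1.4021] [ 1.0461 -0.2443 -0.1776]
```

Request:
{"method": "jog_arm", "body": {"steps": [{"travel": [0, 0, 0], "twist": [0, 0, 0], "grip": 0.34}, {"travel": [0, 0, 0], "twist": [0, 0, 0], "grip": 0.34}, {"travel": [0, 0, 0], "twist": [0, 0, 0], "grip": 0.34}, {"travel": [0, 0, 0], "twist": [0, 0, 0], "grip": 0.34}, {"travel": [0, 0, -0.1], "twist": [0, 0, 0], "grip": 0.34}, {"travel": [0, 0, -0.3], "twist": [0, 0, 0], "grip": 0.34}, {"travel": [0, 0, -0.5], "twist": [0, 0, 0], "grip": 0.34}, {"travel": [0, 0, -0.66], "twist": [0, 0, 0], "grip": 1}, {"travel": [0, 0, -0.66], "twist": [0, 0, 0], "grip": 1}]}}

```text
time: 13.38
ee_pos: [0.4856, 0.027, 0.2318]
orientation: [[0.924, -0.382, 0.006], [-0.382, -0.924, 0.001], [0.005, -0.003, -1.0]]
contact_force: [-0.2, 0.4, 0.5]
grip_width: 0.0519
grip_force: 0.0
```

```bash
python3 - <<'E'
from h import *
from scipy.spatial.transform import Rotation as Ro
s=env.sense();print(s['time'],s['ee_pos'],s['joint_positions'],s['contact_force'])
R=s['orientation'];c,sn=np.cos(.2069),np.sin(.2069);D=np.array([[c,-sn,0],[sn,c,0],[0,0,1]])
goal=np.c_[D[:,0],-D[:,1],[0,0,-1]];print('twist',Ro.from_matrix(R.T@goal).as_rotvec()/.5)
q=np.array([.5716,-.0318,.2])+D@[.05,-.018,0];print(q,R.T@(q-s['ee_pos'])/.15)
E
```

```text
13.3833 [0.4856 0.027  0.2318] [ 0.0335  0.0734 -0.2331  1.9424  0.0196  1.1218 -2.1698] [-0.2371  0.3821  0.4864]
twist [-0.0022 -0.0122 -1.1971]
[ 0.6242 -0.0391  0.2   ] [1.0216 0.0551 0.2173]
```

Request:
{"method": "jog_arm", "body": {"steps": [{"travel": [1, 0.055, 0], "twist": [0, 0, -1], "grip": 1}, {"travel": [1, 0.055, 0], "twist": [0, 0, -1], "grip": 1}, {"travel": [1, 0.055, 0], "twist": [0, 0, -1], "grip": 1}, {"travel": [1, 0.055, 0], "twist": [0, 0, -1], "grip": 1}, {"travel": [1, 0.055, 0], "twist": [0, 0, -1], "grip": 1}]}}

```text
time: 13.8
ee_pos: [0.6219, -0.0413, 0.2255]
orientation: [[0.993, 0.115, -0.001], [0.115, -0.993, -0.0], [-0.001, 0.0, -1.0]]
contact_force: [-1.0, 0.4, -0.8]
grip_width: 0.0188
grip_force: 0.0
```

Request:
{"method": "jog_arm", "body": {"steps": [{"travel": [0, 0, 0], "twist": [0, 0, -0.2], "grip": 1}, {"travel": [0, 0, 0], "twist": [0, 0, -0.2], "grip": 1}, {"travel": [0, 0, 0], "twist": [0, 0, -0.2], "grip": 1}, {"travel": [0, 0, 0], "twist": [0, 0, -0.2], "grip": 1}, {"travel": [0, 0, 0], "twist": [0, 0, -0.2], "grip": 1}]}}

```text
time: 14.22
ee_pos: [0.6187, -0.038, 0.2275]
orientation: [[0.979, 0.204, 0.0], [0.204, -0.979, -0.0], [0.0, 0.0, -1.0]]
contact_force: [0.1, -0.0, 0.6]
grip_width: 0.0003
grip_force: 0.0
```

```bash
cat >> h.py <<'E'
c,sn=np.cos(.2069),np.sin(.2069);D=np.array([[c,-sn,0],[sn,c,0],[0,0,1]]);O=np.array([.5716,-.0318,0])
E
python3 - <<'E'
from h import *
s=env.sense();p=s['ee_pos'];print(s['grip_width'],p,'dryer',D.T@(p-O),s['orientation'].T@(O+D@[.05,-.018,.140]-p)/.15)
E
```

```text
0.00031236179024572784 [ 0.6187 -0.038   0.2275] dryer [ 0.0448 -0.0157  0.2275] [0.0345 0.015  0.583 ]
```

Request:
{"method": "jog_arm", "body": {"steps": [{"travel": [0.03, 0.015, 0.2], "twist": [0, 0, 0], "grip": 1}, {"travel": [0.03, 0.015, 0.34], "twist": [0, 0, 0], "grip": 1}, {"travel": [0.03, 0.015, 0.44], "twist": [0, 0, 0], "grip": 1}, {"travel": [0.03, 0.015, 0.52], "twist": [0, 0, 0], "grip": 1}, {"travel": [0.03, 0.015, 0.58], "twist": [0, 0, 0], "grip": 1}, {"travel": [0.03, 0.015, 0.58], "twist": [0, 0, 0], "grip": 1}]}}

```text
time: 14.72
ee_pos: [0.623, -0.0393, 0.1388]
orientation: [[0.979, 0.206, -0.002], [0.206, -0.979, 0.0], [-0.002, -0.0, -1.0]]
contact_force: [1.0, -1.3, -0.4]
grip_width: 0.0005
grip_force: 0.0
```

Request:
{"method": "jog_arm", "body": {"steps": [{"travel": [0, -0.03, 0], "twist": [0, 0, 0], "grip": 1}, {"travel": [0, -0.06, 0], "twist": [0, 0, 0], "grip": 1}, {"travel": [0, -0.09, 0], "twist": [0, 0, 0], "grip": 1}, {"travel": [0, -0.12, 0], "twist": [0, 0, 0], "grip": 1}, {"travel": [0, -0.14, 0], "twist": [0, 0, 0], "grip": 1}, {"travel": [0, -0.16, 0], "twist": [0, 0, 0], "grip": 1}, {"travel": [0, -0.18, 0], "twist": [0, 0, 0], "grip": 1}]}}

```text
time: 15.3
ee_pos: [0.6184, -0.0128, 0.1406]
orientation: [[0.979, 0.206, 0.001], [0.206, -0.979, -0.0], [0.001, 0.0, -1.0]]
contact_force: [0.7, -1.8, 1.4]
grip_width: 0.0002
grip_force: 0.8
```

The cover has passed the catch position at about 2 N, so it's free. I'll push it on.

Request:
{"method": "jog_arm", "body": {"steps": [{"travel": [0, -0.04, 0], "twist": [0, 0, 0], "grip": 1}, {"travel": [0, -0.08, 0], "twist": [0, 0, 0], "grip": 1}, {"travel": [0, -0.12, 0], "twist": [0, 0, 0], "grip": 1}, {"travel": [0, -0.16, 0], "twist": [0, 0, 0], "grip": 1}, {"travel": [0, -0.2, 0], "twist": [0, 0, 0], "grip": 1}, {"travel": [0, -0.24, 0], "twist": [0, 0, 0], "grip": 1}, {"travel": [0, -0.28, 0], "twist": [0, 0, 0], "grip": 1}, {"travel": [0, -0.32, 0], "twist": [0, 0, 0], "grip": 1}, {"travel": [0, -0.36, 0], "twist": [0, 0, 0], "grip": 1}, {"travel": [0, -0.39, 0], "twist": [0, 0, 0], "grip": 1}, {"travel": [0, -0.42, 0], "twist": [0, 0, 0], "grip": 1}]}}

```text
time: 16.22
ee_pos: [0.6051, 0.0493, 0.1403]
orientation: [[0.978, 0.206, -0.0], [0.206, -0.978, 0.0], [-0.0, -0.0, -1.0]]
contact_force: [1.0, -1.6, 2.1]
grip_width: 0.0006
grip_force: 0.9
```

Request:
{"method": "jog_arm", "body": {"steps": [{"travel": [0, -0.015, 0], "twist": [0, 0, 0], "grip": 1}, {"travel": [0, -0.03, 0], "twist": [0, 0, 0], "grip": 1}]}}

```text
time: 16.38
ee_pos: [0.6042, 0.0534, 0.1403]
orientation: [[0.978, 0.206, -0.0], [0.206, -0.978, 0.0], [-0.0, -0.0, -1.0]]
contact_force: [0.5, -1.4, 0.9]
grip_width: 0.0005
grip_force: 0.8
```

Request:
{"method": "jog_arm", "body": {"steps": [{"travel": [0, -0.015, 0], "twist": [0, 0, 0], "grip": 1}, {"travel": [0, -0.03, 0], "twist": [0, 0, 0], "grip": 1}]}}

```text
time: 16.55
ee_pos: [0.6033, 0.0575, 0.1403]
orientation: [[0.979, 0.206, -0.0], [0.206, -0.979, -0.0], [-0.0, 0.0, -1.0]]
contact_force: [0.3, -2.1, 1.1]
grip_width: 0.0007
grip_force: 0.8
```

Request:
{"method": "jog_arm", "body": {"steps": [{"travel": [0, -0.01, 0], "twist": [0, 0, 0], "grip": 1}, {"travel": [0, -0.02, 0], "twist": [0, 0, 0], "grip": 1}]}}

```text
time: 16.72
ee_pos: [0.6028, 0.0601, 0.1403]
orientation: [[0.979, 0.206, 0.0], [0.206, -0.979, -0.0], [-0.0, 0.0, -1.0]]
contact_force: [2.6, -11.9, 1.4]
grip_width: 0.0006
grip_force: 6.0
```

The cover hit its end stop 79 mm beyond the catch stop, at 12 N, so it's fully shut. I'll back off, rise and tilt over the start key.

Request:
{"method": "jog_arm", "body": {"steps": [{"travel": [0, 0.08, 0], "twist": [0, 0, 0], "grip": 1}, {"travel": [0, 0.1, 0], "twist": [0, 0, 0], "grip": 1}, {"travel": [0, 0.1, -0.25], "twist": [0, 0, 0], "grip": 1}, {"travel": [0, 0.1, -0.5], "twist": [0, 0, 0], "grip": 1}, {"travel": [0, 0.1, -0.75], "twist": [0, 0, 0], "grip": 1}, {"travel": [0, 0.1, -0.75], "twist": [0, 0, 0], "grip": 1}]}}

```text
time: 17.22
ee_pos: [0.6088, 0.0458, 0.2603]
orientation: [[0.979, 0.205, 0.009], [0.205, -0.979, 0.001], [0.009, 0.0, -1.0]]
contact_force: [-0.5, 0.4, -0.1]
grip_width: 0.0003
grip_force: 0.0
```

Request:
{"method": "jog_arm", "body": {"steps": [{"travel": [-0.9, 0.8, 0], "twist": [0, 0.52, 0], "grip": 1}, {"travel": [-0.9, 0.8, 0], "twist": [0, 0.52, 0], "grip": 1}, {"travel": [-0.9, 0.8, 0], "twist": [0, 0.52, 0], "grip": 1}, {"travel": [-0.9, 0.8, 0], "twist": [0, 0.52, 0], "grip": 1}, {"travel": [-0.9, 0.8, 0], "twist": [0, 0.52, 0], "grip": 1}, {"travel": [-0.9, 0.8, 0], "twist": [0, 0.52, 0], "grip": 1}]}}

```text
time: 17.72
ee_pos: [0.4956, -0.1045, 0.2532]
orientation: [[0.947, 0.2, 0.253], [0.193, -0.98, 0.051], [0.258, 0.001, -0.966]]
contact_force: [0.8, -0.2, -0.3]
grip_width: 0.0005
grip_force: 0.0
```

```bash
cat > k.py <<'E'
from h import *
from scipy.spatial.transform import Rotation as Ro
n=D@[-.2588,0,.9659];goal=np.c_[D@[.9659,0,.2588],-D[:,1],-n];key=O+D@[-.086,-.0635,.1915]
s=env.sense();p=s['ee_pos'];R=s['orientation']
print(s['time'],p,s['joint_positions'],s['contact_force'],'Fn',s['contact_force']@n)
print('twist',Ro.from_matrix(R.T@goal).as_rotvec()/.5,'travel to key+6mm',R.T@(key+n*.006-p)/.15)
E
python3 - <<'E'
from k import *
i=env.capture('top');cv2.imwrite('pics/t2.png',cv2.resize(i[135:315,220:450],None,fx=3.4,fy=3.3,interpolation=cv2.INTER_CUBIC))
E
```

```text
17.7167 [ 0.4956 -0.1045  0.2532] [ 0.2951 -0.0624 -0.1386  2.0602 -0.125   0.9017 -1.1483] [ 0.8305 -0.2243 -0.2955] Fn -0.4838652643551899
twist [ 0.0047  0.0023 -0.0111] travel to key+6mm [-0.0844  0.0529  0.3632]
```

Request:
{"method": "jog_arm", "body": {"steps": [{"travel": [-0.084, 0.053, 0.15], "twist": [0, 0, -0.011], "grip": 1}, {"travel": [-0.084, 0.053, 0.25], "twist": [0, 0, -0.011], "grip": 1}, {"travel": [-0.084, 0.053, 0.34], "twist": [0, 0, -0.011], "grip": 1}, {"travel": [-0.084, 0.053, 0.34], "twist": [0, 0, -0.011], "grip": 1}]}}

```text
time: 18.1
ee_pos: [0.5007, -0.106, 0.1979]
orientation: [[0.945, 0.213, 0.248], [0.205, -0.977, 0.054], [0.254, -0.0, -0.967]]
contact_force: [-1.9, 0.8, -0.5]
grip_width: 0.0006
grip_force: 0.0
```

```bash
python3 - <<'E'
from k import *
i=env.capture('scene');cv2.imwrite('pics/s3.png',cv2.resize(i[130:290,195:395],None,fx=3.6,fy=3.6,interpolation=cv2.INTER_CUBIC))
C=env.calibration('scene')
for l,P in(('tcp',p),('key',key),('tip',p+n*.024)):
  q=C['mtx']@(C['world_to_cam']@np.r_[P,1])[:3];print(l,(q[:2]/q[2]-[195,130])*3.6)
E
```

```text
18.1 [ 0.5007 -0.106   0.1979] [ 0.2925  0.0046 -0.1388  2.122  -0.1301  0.7788 -1.1211] [-1.8695  0.7941 -0.5405] Fn -0.09075938538672386
twist [-0.0043  0.0092  0.0139] travel to key+6mm [-0.0201  0.0359 -0.0013]
tcp [219.453  233.7473]
key [214.4973 246.138 ]
tip [207.1934 201.5125]
```

View pics/s3.png

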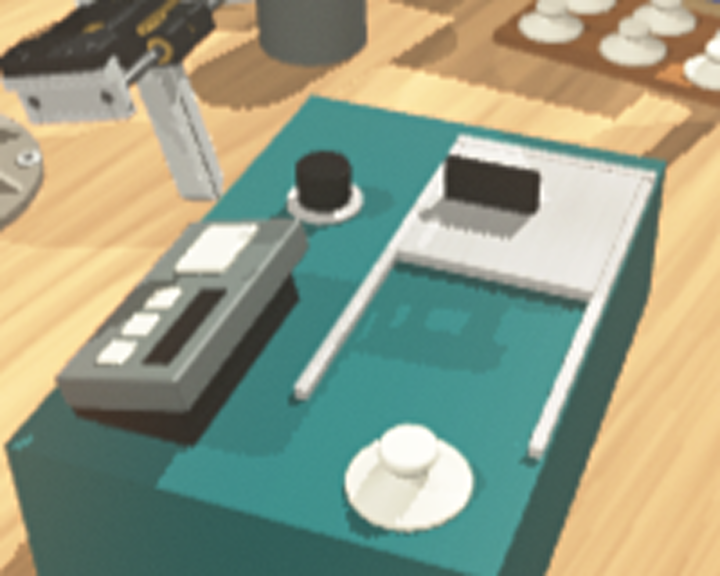

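The cover is fully shut against the rail end. The fingertips at (202,198) are in line with the start key at (217,247), close to the predicted (207,201). I'll centre on the key and approach along its normal.

Request:
{"method": "jog_arm", "body": {"steps": [{"travel": [-0.02, 0.035, 0], "twist": [0, 0, 0.01], "grip": 1}, {"travel": [-0.02, 0.035, 0.03], "twist": [0, 0, 0.01], "grip": 1}, {"travel": [-0.02, 0.035, 0.06], "twist": [0, 0, 0.01], "grip": 1}, {"travel": [-0.02, 0.035, 0.08], "twist": [0, 0, 0.01], "grip": 1}, {"travel": [-0.02, 0.035, 0.1], "twist": [0, 0, 0.01], "grip": 1}, {"travel": [-0.02, 0.035, 0.1], "twist": [0, 0, 0.01], "grip": 1}]}}

```text
time: 18.65
ee_pos: [0.503, -0.1118, 0.1845]
orientation: [[0.946, 0.207, 0.251], [0.2, -0.978, 0.053], [0.257, -0.0, -0.967]]
contact_force: [0.3, 0.9, -0.4]
grip_width: 0.0007
grip_force: 0.0
```

Request:
{"method": "jog_arm", "body": {"steps": [{"travel": [0, 0, 0.01], "twist": [0, 0, 0], "grip": 1}, {"travel": [0, 0, 0.02], "twist": [0, 0, 0], "grip": 1}, {"travel": [0, 0, 0.02], "twist": [0, 0, 0], "grip": 1}]}}

```text
time: 18.9
ee_pos: [0.5039, -0.1118, 0.182]
orientation: [[0.946, 0.207, 0.251], [0.2, -0.978, 0.053], [0.257, 0.0, -0.966]]
contact_force: [0.3, 0.4, -0.0]
grip_width: 0.0005
grip_force: 0.0
```

```bash
python3 - <<'E'
from k import *
E
```

```text
18.9 [ 0.5039 -0.1118  0.182 ] [ 0.2966  0.0292 -0.1333  2.1358 -0.1334  0.7384 -1.1108] [ 0.2983  0.35   -0.0275] Fn -0.12076075905572378
twist [-0.0006  0.0037  0.0026] travel to key+6mm [-0.0048 -0.0062 -0.107 ]
```

Request:
{"method": "jog_arm", "body": {"steps": [{"travel": [0, 0, 0.01], "twist": [0, 0, 0], "grip": 1}, {"travel": [0, 0, 0.02], "twist": [0, 0, 0], "grip": 1}, {"travel": [0, 0, 0.02], "twist": [0, 0, 0], "grip": 1}]}}

```text
time: 19.15
ee_pos: [0.5046, -0.1117, 0.179]
orientation: [[0.946, 0.207, 0.251], [0.2, -0.978, 0.053], [0.257, -0.0, -0.966]]
contact_force: [0.5, 1.2, -0.8]
grip_width: 0.0003
grip_force: 0.0
```

Request:
{"method": "jog_arm", "body": {"steps": [{"travel": [0, 0, 0.01], "twist": [0, 0, 0], "grip": 1}, {"travel": [0, 0, 0.01], "twist": [0, 0, 0], "grip": 1}]}}

```text
time: 19.32
ee_pos: [0.5049, -0.1116, 0.1775]
orientation: [[0.946, 0.207, 0.251], [0.2, -0.978, 0.053], [0.257, -0.0, -0.966]]
contact_force: [-0.1, 0.3, -0.4]
grip_width: 0.0005
grip_force: 0.0
```

Request:
{"method": "jog_arm", "body": {"steps": [{"travel": [0, 0, 0.01], "twist": [0, 0, 0], "grip": 1}, {"travel": [0, 0, 0.01], "twist": [0, 0, 0], "grip": 1}]}}

```text
time: 19.48
ee_pos: [0.5053, -0.1115, 0.1761]
orientation: [[0.946, 0.207, 0.251], [0.2, -0.978, 0.053], [0.257, -0.0, -0.966]]
contact_force: [-0.3, -0.4, -0.1]
grip_width: 0.0006
grip_force: 0.0
```

Request:
{"method": "jog_arm", "body": {"steps": [{"travel": [0, 0, 0.01], "twist": [0, 0, 0], "grip": 1}, {"travel": [0, 0, 0.01], "twist": [0, 0, 0], "grip": 1}]}}

```text
time: 19.65
ee_pos: [0.5057, -0.1114, 0.1746]
orientation: [[0.946, 0.207, 0.251], [0.2, -0.978, 0.053], [0.257, -0.0, -0.966]]
contact_force: [-0.7, -0.1, 0.7]
grip_width: 0.0004
grip_force: 0.0
```

Request:
{"method": "jog_arm", "body": {"steps": [{"travel": [0, 0, 0.01], "twist": [0, 0, 0], "grip": 1}, {"travel": [0, 0, 0.01], "twist": [0, 0, 0], "grip": 1}]}}

```text
time: 19.82
ee_pos: [0.506, -0.1114, 0.1732]
orientation: [[0.946, 0.207, 0.251], [0.2, -0.978, 0.053], [0.257, -0.0, -0.966]]
contact_force: [-0.6, 0.4, -0.1]
grip_width: 0.0005
grip_force: 0.0
```

Request:
{"method": "jog_arm", "body": {"steps": [{"travel": [0, 0, 0.01], "twist": [0, 0, 0], "grip": 1}, {"travel": [0, 0, 0.01], "twist": [0, 0, 0], "grip": 1}]}}

```text
time: 19.98
ee_pos: [0.5065, -0.1113, 0.1717]
orientation: [[0.946, 0.207, 0.251], [0.2, -0.978, 0.053], [0.257, -0.0, -0.966]]
contact_force: [-0.0, 0.6, -0.1]
grip_width: 0.0003
grip_force: 0.0
```

Request:
{"method": "jog_arm", "body": {"steps": [{"travel": [0, 0, 0.01], "twist": [0, 0, 0], "grip": 1}, {"travel": [0, 0, 0.01], "twist": [0, 0, 0], "grip": 1}]}}

```text
time: 20.15
ee_pos: [0.5068, -0.1112, 0.1703]
orientation: [[0.946, 0.207, 0.251], [0.2, -0.978, 0.053], [0.257, -0.0, -0.966]]
contact_force: [0.3, -0.1, -0.8]
grip_width: 0.0003
grip_force: 0.0
```

Request:
{"method": "jog_arm", "body": {"steps": [{"travel": [0, 0, 0.01], "twist": [0, 0, 0], "grip": 1}, {"travel": [0, 0, 0.01], "twist": [0, 0, 0], "grip": 1}]}}

```text
time: 20.32
ee_pos: [0.5072, -0.1111, 0.1688]
orientation: [[0.946, 0.207, 0.251], [0.2, -0.978, 0.053], [0.257, -0.0, -0.966]]
contact_force: [0.4, 0.2, -0.1]
grip_width: 0.0006
grip_force: 0.0
```

Request:
{"method": "jog_arm", "body": {"steps": [{"travel": [0, 0, 0.01], "twist": [0, 0, 0], "grip": 1}, {"travel": [0, 0, 0.01], "twist": [0, 0, 0], "grip": 1}]}}

```text
time: 20.48
ee_pos: [0.5076, -0.111, 0.1674]
orientation: [[0.946, 0.207, 0.251], [0.2, -0.978, 0.053], [0.257, -0.0, -0.966]]
contact_force: [0.8, 0.1, -0.6]
grip_width: -0.0
grip_force: 0.0
```

Request:
{"method": "jog_arm", "body": {"steps": [{"travel": [0, 0, 0.01], "twist": [0, 0, 0], "grip": 1}, {"travel": [0, 0, 0.01], "twist": [0, 0, 0], "grip": 1}]}}

```text
time: 20.65
ee_pos: [0.5081, -0.111, 0.1662]
orientation: [[0.945, 0.207, 0.252], [0.2, -0.978, 0.053], [0.257, 0.0, -0.966]]
contact_force: [-2.0, -0.0, 3.1]
grip_width: 0.0005
grip_force: 2.1
```

Contact at about 3.5 N. From here I'll use finer steps.

Request:
{"method": "jog_arm", "body": {"steps": [{"travel": [0, 0, 0.005], "twist": [0, 0, 0], "grip": 1}, {"travel": [0, 0, 0.005], "twist": [0, 0, 0], "grip": 1}]}}

```text
time: 20.82
ee_pos: [0.5083, -0.111, 0.1657]
orientation: [[0.945, 0.207, 0.252], [0.2, -0.978, 0.053], [0.257, 0.0, -0.966]]
contact_force: [-4.0, 0.3, 9.2]
grip_width: 0.0002
grip_force: 4.3
```

Request:
{"method": "jog_arm", "body": {"steps": [{"travel": [0, 0, 0.002], "twist": [0, 0, 0], "grip": 1}, {"travel": [0, 0, 0.002], "twist": [0, 0, 0], "grip": 1}]}}

```text
time: 20.98
ee_pos: [0.5084, -0.111, 0.1655]
orientation: [[0.945, 0.207, 0.252], [0.2, -0.978, 0.053], [0.257, 0.0, -0.966]]
contact_force: [-4.5, 0.2, 8.3]
grip_width: 0.0002
grip_force: 5.0
```

Request:
{"method": "jog_arm", "body": {"steps": [{"travel": [0, 0, 0.002], "twist": [0, 0, 0], "grip": 1}, {"travel": [0, 0, 0.002], "twist": [0, 0, 0], "grip": 1}]}}

```text
time: 21.15
ee_pos: [0.5084, -0.1109, 0.1653]
orientation: [[0.945, 0.207, 0.252], [0.2, -0.978, 0.053], [0.257, 0.0, -0.966]]
contact_force: [-5.9, 0.7, 10.0]
grip_width: 0.0004
grip_force: 5.9
```

About 11 N now. I'll add a hair and hold.

Request:
{"method": "jog_arm", "body": {"steps": [{"travel": [0, 0, 0.001], "twist": [0, 0, 0], "grip": 1}, {"travel": [0, 0, 0.001], "twist": [0, 0, 0], "grip": 1}, {"travel": [0, 0, 0.001], "twist": [0, 0, 0], "grip": 1}, {"travel": [0, 0, 0.001], "twist": [0, 0, 0], "grip": 1}, {"travel": [0, 0, 0.001], "twist": [0, 0, 0], "grip": 1}, {"travel": [0, 0, 0.001], "twist": [0, 0, 0], "grip": 1}]}}

```text
time: 21.65
ee_pos: [0.5085, -0.111, 0.1652]
orientation: [[0.945, 0.207, 0.252], [0.2, -0.978, 0.053], [0.258, 0.0, -0.966]]
contact_force: [-6.5, 0.0, 12.4]
grip_width: 0.0004
grip_force: 6.2
```

Request:
{"method": "jog_arm", "body": {"steps": [{"travel": [0, 0, 0], "twist": [0, 0, 0], "grip": 1}, {"travel": [0, 0, 0], "twist": [0, 0, 0], "grip": 1}, {"travel": [0, 0, 0], "twist": [0, 0, 0], "grip": 1}, {"travel": [0, 0, 0], "twist": [0, 0, 0], "grip": 1}]}}

```text
time: 21.98
ee_pos: [0.5085, -0.1109, 0.1653]
orientation: [[0.945, 0.207, 0.252], [0.2, -0.978, 0.053], [0.258, 0.0, -0.966]]
contact_force: [-5.7, 0.0, 11.7]
grip_width: 0.0004
grip_force: 6.2
```

Held about 12–13 N for 0.8 s. Now I'll let go and withdraw along the normal.

Request:
{"method": "jog_arm", "body": {"steps": [{"travel": [0, 0, -0.04], "twist": [0, 0, 0], "grip": 1}, {"travel": [0, 0, -0.15], "twist": [0, 0, 0], "grip": 1}, {"travel": [0, 0, -0.35], "twist": [0, 0, 0], "grip": 1}, {"travel": [0, 0, -0.6], "twist": [0, 0, 0], "grip": 1}, {"travel": [0, 0, -0.6], "twist": [0, 0, 0], "grip": 1}, {"travel": [0, 0, -0.6], "twist": [0, 0, 0], "grip": 1}]}}

```text
time: 22.48
ee_pos: [0.4865, -0.1162, 0.2538]
orientation: [[0.945, 0.206, 0.255], [0.199, -0.979, 0.052], [0.261, 0.002, -0.965]]
contact_force: [-0.4, 1.0, 0.1]
grip_width: 0.0002
grip_force: 0.0
```

```bash
python3 - <<'E'
from k import *
i=env.capture('scene');cv2.imwrite('pics/s4.png',i[60:400,150:500])
E
```

```text
22.4833 [ 0.4865 -0.1162  0.2538] [ 0.3112 -0.0744 -0.1209  2.0705 -0.1378  0.9049 -1.1013] [-0.411   1.033   0.1459] Fn 0.19010834534860444
twist [ 0.0032 -0.0035  0.0024] travel to key+6mm [-0.0142 -0.0112  0.3866]
```

View pics/s4.png

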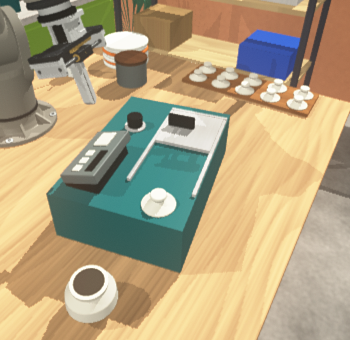

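The cover is shut, the lid at (158,200) and the pot at (90,290) are undisturbed, and the arm is clear of everything. Handing in.

```bash
python3 -c "
from bench import env
print(env.job_done())"
```

```text
the job is handed in; nothing more can be done
None
```

I freed the catch with the knob, slid the cover fully shut, pressed the start key at about 12–13 N for about 0.8 s and let go, then handed the job in; before freeing it I loaded the catch to about 37 N (limit 40 N), and nothing visible confirmed that the dryer started.

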